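# Tuck the tea box flap under its lip

## Robot

A 7-joint arm with a two-finger parallel gripper is mounted at the origin on the work surface; the furniture and walls round the work are solid. World frame = base frame: x ahead of the robot, y to its left, z up, the work surface at z = 0. Lengths are in m, angles in rad, forces in N, time in s.
With the tool pointing down it reaches from about 0.425 to 0.825 m from the base axis. Payload 3.6 kg.
Tool frame: the origin (TCP) lies on the centre line of the jaws, within the pads' length; the fingertips stand 17 mm ahead of it and the grasp point (between the pads) lies 2 mm behind it (robot.tip_extent is the distance from the TCP to the fingertips, in m); z points along the fingers, y is the line along which they close (so a half turn about z gives the same grasp; the last joint's range is limited). The gripper opens to 85 mm and grips with 20 to 120 N. Pads are 22 mm wide; open, the fingers measure 114 mm over their backs; the gripper's body (76 mm by 85 mm) begins 54 mm behind the grasp point. The pads swing forward as they close: fully open they stand 13 mm farther back than shut.
Start: joints at [-1.359, 0.615, -0.013, 1.423, 0.008, 1.103, -0.04], TCP at [0.154, 0.632, 0.248] pointing down, gripper open.
Joint ranges: [-3.12, 3.12], [-0.3, 2.06], [-1.34, 1.32], [0.26, 2.42], [-1.36, 4.5], [0.01, 1.98], [-2.84, 2.84]. Speed limits (rad/s): [2.79, 2.79, 3.14, 3.14, 3.14, 3.14, 3.14].

## Interface

Orientations are given as a unit quaternion [w, x, y, z].
In Python, from bench import robot gives the robot as it stands.
- The arm moves only by the tool apply_moves, never from a script. Its argument "moves" is text: rows parted by semicolons, each of 7 numbers parted by spaces: the finger opening in m, from 0 to 0.0854, then the shift along the tool's x, y, z in m, then the turn, a rotation vector about the tool's x, y, z in degrees. In form: fingers tx ty tz rx ry rz; .... A call has 1 to 8 rows; each row is the pose to reach, as a shift and turn from the pose commanded when the call began, along the tool's axes at that moment; what a row does not reach only later rows make up. A row lasts 1/8 s, in which the tool goes at most 62.5 mm and 10.7 degrees, less where a joint would pass 70% of its speed; a pose out of reach is approached as far as the arm can. A call with a gripper value outside its range is refused whole. The fingers move at their own pace and stop on an object; the grip force is fixed at half the most. Time passes only in rows, so rows that repeat a pose let the fingers close. It gives the time, the measured TCP pose, the force, the opening and the grip force at its end, in the units of the state.
- robot.sense(): the state, without advancing time (a new reading comes with each control period).
- robot.get_image(name): name is "side" or "top"; returns (picture, depth): 420x560x3 uint8, blue, green, red; 420x560 float32, m along the optical axis (not along the pixel's ray), 0 where there is no reading.
- robot.calibration(name): a dict with "mtx" (3x3 intrinsics, pixels), "extrinsics" (4x4, takes a point from world to camera coordinates). Camera axes: x right, y down, z forward; pixel columns grow to the right and rows downward; lengths in m; the calibration is good to about 2 mm. A picture is of the moment at which its call begins. calibration takes no time and is no camera call.
- robot.finish_job(): hands the job in; it is judged then, once.
Trained networks look in the newest picture that a camera, given by its name, has taken for a name from the list of things; names that differ only in an ending like _2 or _b are one class to them, and where a whole thing is asked for, a point or a joint stands for the part that bears it (a point fixed in the world has none). Each returns a list of dicts, best first, with "p" (0 to 1); they miss things now and then, are a little off and sometimes report something else, mostly with a low value. They report only what shows in the picture. A call takes as long as a camera call.
- robot.search_frame(camera, query): "extent" ([left, top, right, bottom] in pixels, round what is visible of it).
The state is a dict: "time": time; "joint_pos": joint angles; "dq": joint speeds; "effort": joint torques, N m; "tcp_pos": TCP position; "tool_rot": TCP orientation; "ft_force": force on the tool from outside, world axes, zero at the start; "torque": the same for the moment, N m; "opening": finger opening in m; "gripper_force": force on a finger pad.
Only numpy, scipy, OpenCV 4.12 (cv2) and the standard library are available. Lean on these libraries where they do the work, as an engineer would, in place of code of your own. Each camera call takes 0.05 s, during which the arm holds its last target. There are 200 camera calls.

## Task

Close the open wooden tea box using only the fingertips or the outside of the fingers: push its sprung, upstanding flap over from behind until it lies flat on the box, and, keeping it pressed down, push the raised bar on the flap towards the lip so that the flap's free edge slides well beneath the lip and stays tucked when you let go. Touch only the flap's outer side, do not pinch it, and do not lift, tip or shove the box; leave everything else standing where it is.

Things in the scene. Friction and masses are not known exactly. Their poses are not given: they have to be found in the camera images.
- tea_box: Open plywood tea box, 160 (x) x 104 (y) x 79 mm high, loose, about 0.9 kg. Origin: centre of its underside, z up. Flap hinge at its +x end (away from the robot, yaw within 0.6 rad), retaining lip at its -x end. Side walls 63 mm high. Lip: fixed strip 5 mm thick across the full width, x = -80 to -56 mm, underside at 73.5 mm, top at 78.5 mm.
- flap_hinge (a joint): Flap angle (rad): 0 = folded over flat on the box, 1.57 = upright, 2.1 = leaning back, away from the lip (stop). Starts about 1.4 to 1.8. A spring (0.07 N m/rad towards 1.65) pushes it back up whenever it is let go untucked; 1 to 2 N at the bar holds it flat.
- flap_slide (a joint): How far the flap is slid away from its hinge, in its own plane (m): 0 (start) to 0.018 (stop). Friction under 1 N, no spring. The flap passes down behind the lip only with slide under 0.005; once it is flat, sliding tucks it: at 0.006 the edge meets the lip, at 0.018 it is 12 mm beneath.
- hinge_line (a point): Middle of the hinge axis, in the tea box's frame at x = +78 mm, y = 0, height 67.5 mm; the axis runs along the box's y.
- flap_edge (a point): Middle of the flap's free edge. The flap is a wooden panel 84 mm wide, 5 mm thick, its mid-plane through the hinge axis, reaching 6 to 128 mm from it at slide 0. Frame: x from edge to hinge, z out of the outer face (up when flat, away from the robot when upright). Flat, the outer face is at height 70 mm.
- bar_step (a point): On the outer face, at the hinge-side foot of the raised thumb bar (push here to slide the flap); axes as flap_edge. The bar is 74 mm wide, 8 mm proud of the face (top at height 78 mm when flat), 64 to 108 mm from the hinge axis at slide 0. Behind it the face is clear but for two steel straps 30 mm either side of the middle, 34 mm long from the axis.
- lip_edge (a point): Middle of the lip's lower inner edge (facing the hinge), at x = -56 mm, height 73.5 mm in the tea box's frame.
- flap_lining: Thin wooden lining on the flap's inner face (towards the robot when the flap stands up, underneath when folded). Not to be touched. Origin on the hinge axis at slide 0.
- spice_a: Bystander: glass spice jar with a green cap, 46 mm wide, 106 mm high, beside the box. Origin: centre of its underside.
- garlic: Bystander: garlic bulb, 53 mm, close to the box on the right, or out on the left. Origin: underside centre.
- lime: Bystander: lime, 55 x 47 x 48 mm, close to the box on the right, or out on the left. Origin: underside centre.
- tumbler: Bystander: clear glass tumbler, 71 mm wide, 88 mm high, to the right of the box. Origin: underside centre.
- teaspoon: Bystander: steel teaspoon, 138 x 28 x 12 mm, lying along the left side of the box. Origin: underside centre.
- glass_jar: Bystander: swing-top glass jar, 108 x 100 mm, 144 mm high, at the far right. Origin: underside centre.
- mug: Bystander: dotted mug, 92 x 127 x 93 mm, at the far left. Origin: underside centre.

How it is judged:
By the outcome, as a careful person would: the job done as asked, in the order asked, and still so for the second after the job is handed in, with the robot touching nothing.
It also fails if it takes over 38 s, if anything falls off the work surface, if the arm or the gripper's body presses on something with over 40 N, if the wrist force passes 120 N, or if a joint passes its speed limit or range.

## Working session

There is one attempt and no reset: what is moved stays moved. The work goes in short steps, Python scripts to look and compute and a tool call to move; the robot and the scene stay as the last step left them, time stands still between calls to the robot, and variables do not carry over. Pictures are saved under pics/ and viewed, at most 10 in all, crops included, and the job is handed in when it is done.

Besides the shell and the picture viewer there is one more tool, called after "Call:" by a JSON object that holds its "api" and its "payload". apply_moves: Moves the arm, as the interface text tells. Its arguments: {"type":"object","properties":{"moves":{"type":"string"}},"required":["moves"]}

```bash
mkdir -p pics; ls
cat > h.py <<'E'
import numpy as np, cv2
from bench import robot
from scipy.spatial.transform import Rotation as R
def cloud(n):
    im,d=robot.get_image(n); c=robot.calibration(n); K=np.array(c["mtx"]); T=np.linalg.inv(np.array(c["extrinsics"]))
    v,u=np.indices(d.shape); P=np.stack([(u-K[0,2])*d/K[0,0],(v-K[1,2])*d/K[1,1],d],-1)@T[:3,:3].T+T[:3,3]
    P[d==0]=np.nan
    return im,d,P
E
python3 - <<'E'
from h import *
for n in("top","side"):
    im,d,P=cloud(n); cv2.imwrite(f"pics/{n}0.png",im); np.save(n+"0.npy",P)
    for q in("tea_box","flap_edge","bar_step","spice_a","garlic","lime","tumbler","teaspoon","glass_jar","mug"):
        r=robot.search_frame(n,q)
        print(n,q,[(np.round(x["extent"]).tolist(),round(x["p"],2)) for x in r[:2]])
s=robot.sense();print({k:np.round(v,3).tolist() for k,v in s.items()}, robot.tip_extent)
E
```

```text
pics
top tea_box [([268.0, 188.0, 317.0, 253.0], 0.88)]
top flap_edge [([267.0, 183.0, 293.0, 208.0], 0.88)]
top bar_step [([265.0, 186.0, 293.0, 208.0], 0.56)]
top spice_a [([236.0, 235.0, 252.0, 253.0], 0.73)]
top garlic [([134.0, 226.0, 148.0, 244.0], 0.51)]
top lime [([314.0, 190.0, 332.0, 205.0], 0.68), ([386.0, 205.0, 408.0, 224.0], 0.64)]
top tumbler [([384.0, 203.0, 406.0, 225.0], 0.77), ([266.0, 186.0, 315.0, 254.0], 0.47)]
top teaspoon [([256.0, 224.0, 281.0, 259.0], 0.63), ([267.0, 187.0, 294.0, 210.0], 0.61)]
top glass_jar [([404.0, 162.0, 450.0, 200.0], 0.7)]
top mug [([120.0, 161.0, 155.0, 201.0], 0.74)]
side tea_box [([224.0, 173.0, 292.0, 262.0], 0.83), ([290.0, 246.0, 306.0, 264.0], 0.21)]
side flap_edge [([271.0, 170.0, 294.0, 219.0], 0.87)]
side bar_step [([270.0, 171.0, 292.0, 218.0], 0.76), ([222.0, 175.0, 292.0, 258.0], 0.29)]
side spice_a [([225.0, 178.0, 240.0, 207.0], 0.85)]
side garlic [([228.0, 133.0, 245.0, 146.0], 0.67)]
side lime [([288.0, 248.0, 308.0, 263.0], 0.72), ([224.0, 173.0, 291.0, 260.0], 0.58)]
side tumbler [([276.0, 302.0, 305.0, 344.0], 0.66), ([269.0, 171.0, 294.0, 217.0], 0.48)]
side teaspoon []
side glass_jar [([320.0, 312.0, 365.0, 382.0], 0.64)]
side mug [([261.0, 114.0, 298.0, 146.0], 0.56)]
{'time': 1.1, 'joint_pos': [-1.358, 0.615, -0.013, 1.423, 0.008, 1.103, -0.04], 'dq': [-0.001, -0.0, 0.001, -0.001, 0.001, -0.0, 0.0], 'effort': [-0.001, -46.912, 0.259, -17.135, 0.01, 0.002, -0.0], 'tcp_pos': [0.154, 0.632, 0.248], 'tool_rot': [-0.0, 0.119, 0.993, -0.0], 'ft_force': [0.801, -0.342, -0.422], 'torque': [0.018, 0.031, 0.007], 'gripper_force': 0.0, 'opening': 0.086} 0.017
```

Run:
```python
import cv2,numpy as np
a=cv2.imread("pics/top0.png")[150:290,220:350];b=cv2.imread("pics/side0.png")[150:290,190:320]
cv2.imwrite("pics/c.png",np.hstack([cv2.resize(x,(400,431),interpolation=cv2.INTER_CUBIC) for x in(a,b)]))
P=np.load("top0.npy");Q=np.load("side0.npy")
for n,A in(("top",P),("side",Q)):
    m=(A[...,2]>.006)&(abs(A[...,0]-.6)<.4)
    print(n,np.round(A[220,290],3),np.round(A[195,280],3))
# height-banded points in box region of top
def box(A,u0,v0,u1,v1): return A[v0:v1,u0:u1].reshape(-1,3)
B=np.vstack([box(P,262,180,322,258),box(Q,220,168,296,264)])
for lo,hi in((.055,.068),(.07,.085),(.09,.14),(.14,.21)):
    s=B[(B[:,2]>lo)&(B[:,2]<hi)]
    print(lo,len(s),np.round([s.min(0),s.max(0)],3).tolist(), np.round(cv2.minAreaRect(s[:,:2].astype(np.float32)),3).tolist() if 0 else cv2.minAreaRect((s[:,:2]*1000).astype(np.float32)))
```

```text
top [ 0.5   -0.04   0.042] [ 0.554 -0.008  0.175]
side [ 0.595  0.027 -0.002] [ 0.554 -0.012  0.139]
0.055 698 [[0.388, -0.126, 0.055], [0.575, 0.111, 0.068]] ((456.0980529785156, 7.976318359375), (165.74668884277344, 227.6287078857422), 27.10736846923828)
0.07 639 [[0.388, -0.124, 0.07], [0.571, 0.113, 0.085]] ((452.52069091796875, 8.560348510742188), (163.035400390625, 223.7684783935547), 27.827194213867188)
0.09 501 [[0.403, -0.05, 0.09], [0.579, 0.136, 0.14]] ((492.28155517578125, 40.37542724609375), (48.749786376953125, 239.96112060546875), 45.198516845703125)
0.14 542 [[0.535, -0.047, 0.14], [0.581, 0.033, 0.201]] ((557.876953125, -6.288230895996094), (17.625791549682617, 88.82093811035156), 26.88988494873047)
```

View pics/c.png

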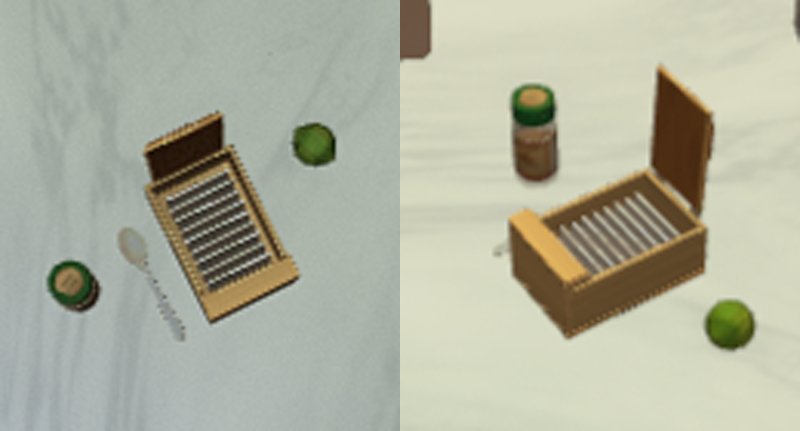

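View pics/top0.png

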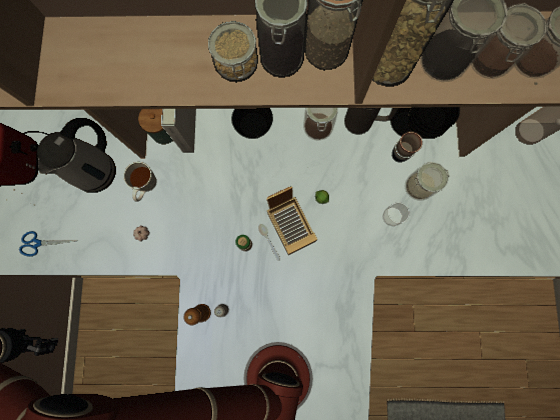

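Run:
```python
import cv2,numpy as np
P=np.load("top0.npy");Q=np.load("side0.npy")
S=P[60:112,100:460];print("shelf top z",np.round(np.nanpercentile(S[...,2],[5,50,95]),2));
for u in(200,290,380): print([np.round(P[v,u],2).tolist() for v in(90,100,106,112,120)])
def box(A,u0,v0,u1,v1): return A[v0:v1,u0:u1].reshape(-1,3)
b=[box(P,262,180,322,258),box(Q,220,168,296,264)]
for n,A in zip(("top","side"),b):
    A=A[np.isfinite(A[:,0])]
    A=A[(abs(A[:,0]-.51)<.12)&(abs(A[:,1]+.025)<.09)]
    lip=A[(A[:,2]>.074)&(A[:,2]<.083)&(A[:,0]<.49)&(A[:,1]<.06)]
    print(n,"lip",len(lip),cv2.minAreaRect((lip[:,:2]*1000).astype(np.float32)),lip[:,2].mean())
    rim=A[(A[:,2]>.057)&(A[:,2]<.069)];print(" rim",len(rim),cv2.minAreaRect((rim[:,:2]*1000).astype(np.float32)))
    al=A[(A[:,2]>.055)&(A[:,2]<.083)];print(" all",cv2.minAreaRect((al[:,:2]*1000).astype(np.float32)))
    f=A[(A[:,2]>.1)&(A[:,0]>.5)]
    c=f.mean(0);w=np.linalg.svd(f-c)[2][2];d=abs((f-c)@w)<.004;f=f[d];c=f.mean(0);w=np.linalg.svd(f-c)[2][2]
    w*=np.sign(w[0]); print(" flap",len(f),c.round(4),w.round(3),"yaw",np.degrees(np.arctan2(w[1],w[0])).round(1),"tilt(up+)",np.degrees(np.arcsin(w[2])).round(1),"zmax",f[:,2].max())
    h=c+ (np.array([0,0,.0675])-c)[2]/(1-w[2]**2)*(np.array([0,0,1])-w[2]*w); print("  plane at hinge z",h.round(4))
for nm,(A,e) in dict(lime=(P,(314,190,332,205)),spice=(P,(236,235,252,253)),tumbler=(P,(384,203,406,225))).items():
    q=box(A,*e);q=q[q[:,2]>.015];print(nm,np.round([q.min(0),q.max(0)],3).tolist())
```

```text
shelf top z [0.15 0.42 0.5 ]
[[0.77, 0.19, 0.42], [0.74, 0.19, 0.42], [0.73, 0.19, 0.42], [0.9, 0.28, -0.0], [0.87, 0.28, 0.0]]
[[0.77, -0.04, 0.42], [0.74, -0.04, 0.41], [0.73, -0.04, 0.41], [0.9, -0.04, 0.0], [0.87, -0.04, -0.0]]
[[0.76, -0.26, 0.42], [0.74, -0.26, 0.42], [0.73, -0.26, 0.4], [0.9, -0.36, -0.0], [0.85, -0.35, 0.05]]
top lip 217 ((421.0161437988281, -72.07205963134766), (26.820775985717773, 102.92155456542969), 25.739910125732422) 0.07832348892938977
 rim 195 ((480.39666748046875, -43.22657012939453), (159.26219177246094, 103.63209533691406), 26.671226501464844)
 all ((480.54779052734375, -43.161781311035156), (159.44717407226562, 103.8178482055664), 26.35694122314453)
 flap 259 [ 0.5527 -0.0064  0.1581] [ 0.894  0.44  -0.077] yaw 26.2 tilt(up+) -4.4 zmax 0.20067481673896048
  plane at hinge z [ 0.5464 -0.0095  0.0675]
side lip 203 ((420.4864501953125, -74.21050262451172), (27.587146759033203, 103.3502197265625), 28.687986373901367) 0.07924117506130425
 rim 339 ((482.6788330078125, -43.950584411621094), (165.74668884277344, 110.9592514038086), 27.10736846923828)
 all ((482.6541748046875, -43.97700500488281), (165.76177978515625, 110.96239471435547), 27.0500431060791)
 flap 512 [ 0.5554 -0.012   0.1515] [ 0.891  0.45  -0.062] yaw 26.8 tilt(up+) -3.5 zmax 0.19965210170963854
  plane at hinge z [ 0.5508 -0.0144  0.0675]
lime [[0.559, -0.168, 0.02], [0.605, -0.124, 0.052]]
spice [[0.399, 0.088, 0.015], [0.443, 0.13, 0.11]]
tumbler [[0.482, -0.416, 0.015], [0.549, -0.347, 0.092]]
```

Call:
{"api": "apply_moves", "payload": {"moves": "0 -0.591 -0.484 0 0 0 139.8;0 -0.591 -0.484 0 0 0 139.8;0 -0.591 -0.484 0 0 0 139.8;0 -0.591 -0.484 0 0 0 139.8;0 -0.591 -0.484 0 0 0 139.8;0 -0.591 -0.484 0 0 0 139.8;0 -0.591 -0.484 0 0 0 139.8;0 -0.591 -0.484 0 0 0 139.8"}}

```text
time: 2.1
tcp_pos: [0.4558, 0.2309, 0.2488]
tool_rot: [-0.0, 0.766, 0.643, 0.001]
ft_force: [1.0, 1.1, -0.7]
opening: 0.0003
gripper_force: 0.0
```

```bash
cat > plan.py <<'E'
from h import *
import sys
yaw=np.radians(26.5); bx=np.array([np.cos(yaw),np.sin(yaw),0]); by=np.array([-bx[1],bx[0],0]); H=np.array([.4815,-.0435,.0675])+.078*bx
Rt=np.column_stack([bx,-by,[0,0,-1.]])
def now():
    s=robot.sense(); q=s["tool_rot"]; return s,np.array(s["tcp_pos"]),R.from_quat([q[1],q[2],q[3],q[0]])
def C(r,th,off):  # tip front-bottom corner (u,h) -> TCP u,h
    t=np.radians(th); return r*np.cos(t)-off*np.sin(t)-.011, r*np.sin(t)+off*np.cos(t)+.017
def row(u,h,R0,p0,v=0):
    t=R0.inv().apply(H-u*bx+v*by+[0,0,h]-p0); w=np.degrees((R0.inv()*R.from_matrix(Rt)).as_rotvec()); return np.r_[t,w]
def rep():
    s,p,r=now(); d=p-H; print("t",s["time"],"u,v,h mm",(np.array([-d@bx,d@by,d[2]])*1e3).round(1),"tip z",round(p[2]-.017,4),"F",np.round(s["ft_force"],2),"Fu",round(float(-np.dot(s["ft_force"],bx)),2),"op",s["opening"],"rot err",np.degrees((r.inv()*R.from_matrix(Rt)).as_rotvec()).round(2))
    return p,r
E
python3 - <<'E'
from plan import *
p,r=rep(); print(row(-.07,.18,r,p).round(4))
E
```

```text
t 2.1 u,v,h mm [-21.4 257.  181.3] tip z 0.2318 F [ 0.96  1.07 -0.72] Fu -1.34 op 0.00027983759309471376 rot err [ 1.000e-02 -8.000e-02  5.356e+01]
[-1.77900e-01  1.91800e-01  1.20000e-03  1.18000e-02 -8.38000e-02
  5.35595e+01]
```

Call:
{"api": "apply_moves", "payload": {"moves": "0 -0.178 0.192 0 0 0 53.5;0 -0.178 0.192 0 0 0 53.5;0 -0.178 0.192 0 0 0 53.5;0 -0.178 0.192 0 0 0 53.5;0 -0.178 0.192 0 0 0 53.5;0 -0.178 0.192 0 0 0 53.5;0 -0.178 0.192 0 0 0 53.5;0 -0.178 0.192 0 0 0 53.5"}}

```text
time: 3.1
tcp_pos: [0.6137, 0.0265, 0.2484]
tool_rot: [-0.001, 0.972, 0.234, -0.0]
ft_force: [0.3, -0.3, 0.8]
opening: -0.0001
gripper_force: 0.0
```

Run:
```python
from plan import *
p,r=rep()
im,d,P=cloud("side"); cv2.imwrite("pics/s1.png",cv2.resize(im[90:300,160:400],(720,630))[:600])
```

```text
t 3.1 u,v,h mm [-71.6   3.6 180.9] tip z 0.2314 F [ 0.32 -0.34  0.78] Fu -0.14 op -0.00010628158399129813 rot err [-0.08 -0.02  0.6 ]
```

View pics/s1.png

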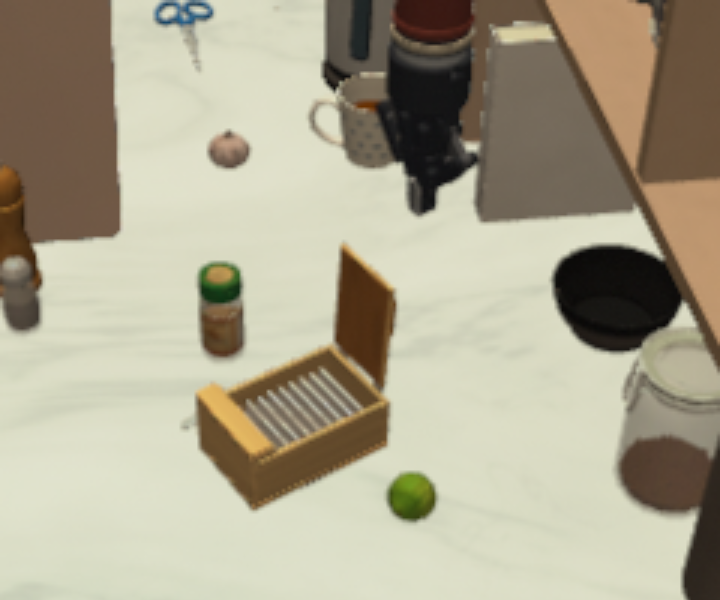

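Run:
```python
from plan import *
p,r=rep()
f=lambda u,h: print("u",round(u*1e3),"h",round(h*1e3),row(u,h,r,p).round(4)[:3],row(u,h,r,p).round(1)[3:])
f(-.07,.109)
for th in(94,88,80,72,64,56,48,40,35): f(*C(.092,th,.0105))
print()
f(*C(.06,35,.0125))
for rr,th in((.046,38),(.046,30),(.048,20),(.05,10),(.052,3),(.052,0)): f(*C(rr,th,.0025))
```

```text
t 3.15 u,v,h mm [-71.5   3.3 181. ] tip z 0.2315 F [-0.01 -0.37 -0.14] Fu 0.18 op 0.00032590729762586797 rot err [-0.06 -0.02  0.56]
u -70 h 109 [-0.0016  0.0033  0.072 ] [-0.1 -0.   0.6]
u -28 h 108 [-0.0437  0.0029  0.0729] [-0.1 -0.   0.6]
u -18 h 109 [-0.0533  0.0028  0.0716] [-0.1 -0.   0.6]
u -5 h 109 [-0.0662  0.0027  0.0715] [-0.1 -0.   0.6]
u 7 h 108 [-0.079   0.0026  0.0732] [-0.1 -0.   0.6]
u 20 h 104 [-0.0915  0.0024  0.0766] [-0.1 -0.   0.6]
u 32 h 99 [-0.1033  0.0023  0.0818] [-0.1 -0.   0.6]
u 43 h 92 [-0.1143  0.0022  0.0885] [-0.1 -0.   0.6]
u 53 h 84 [-0.1243  0.0021  0.0967] [-0.1 -0.   0.6]
u 58 h 78 [-0.1299  0.0021  0.1026] [-0.1 -0.   0.6]

u 31 h 62 [-0.1026  0.0024  0.1193] [-0.1 -0.   0.6]
u 24 h 47 [-0.0953  0.0025  0.1336] [-0.1 -0.   0.6]
u 28 h 42 [-0.0992  0.0024  0.1388] [-0.1 -0.   0.6]
u 33 h 36 [-0.1048  0.0024  0.1452] [-0.1 -0.   0.6]
u 38 h 28 [-0.1094  0.0024  0.1528] [-0.1 -0.   0.6]
u 41 h 22 [-0.1124  0.0023  0.1587] [-0.1 -0.   0.6]
u 41 h 20 [-0.1126  0.0023  0.1614] [-0.1 -0.   0.6]
```

Call:
{"api": "apply_moves", "payload": {"moves": "0 0 0 0.04 0 0 0;0 0 0 0.072 0 0 0;0 -0.022 0 0.072 0 0 0;0 -0.038 0 0.072 0 0 0;0 -0.046 0 0.072 0 0 0;0 -0.054 0 0.072 0 0 0;0 -0.06 0 0.072 0 0 0;0 -0.066 0 0.072 0 0 0"}}

```text
time: 4.15
tcp_pos: [0.5553, -0.005, 0.1764]
tool_rot: [-0.0, 0.973, 0.233, 0.0]
ft_force: [0.1, 0.2, -0.4]
opening: 0.0005
gripper_force: 0.2
```

Run:
```python
from plan import *
p,r=rep()
im,d,P=cloud("side"); cv2.imwrite("pics/s2.png",cv2.resize(im[120:290,190:340],(600,680))[:600])
```

```text
t 4.15 u,v,h mm [ -5.2   1.5 108.9] tip z 0.1594 F [ 0.12  0.2  -0.41] Fu -0.19 op 0.0005458999050612501 rot err [-0.   -0.02  0.41]
```

View pics/s2.png

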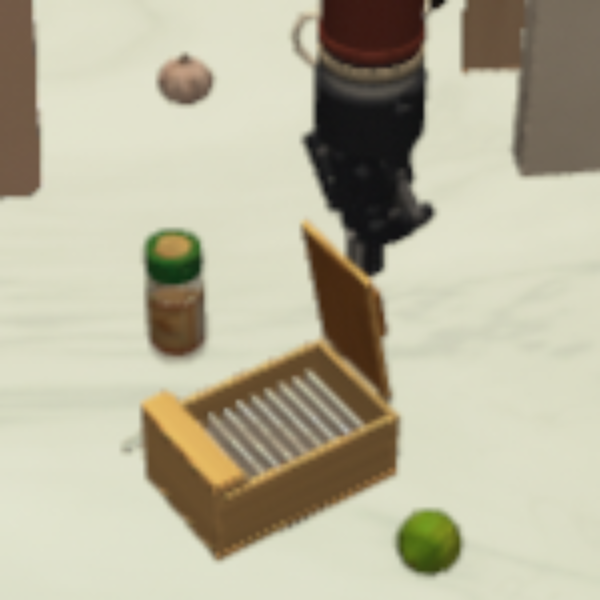

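Call:
{"api": "apply_moves", "payload": {"moves": "0 -0.012 0 0.001 0 0 0;0 -0.025 0 0.005 0 0 0;0 -0.037 0 0.010 0 0 0;0 -0.048 0 0.017 0 0 0;0 -0.058 0 0.025 0 0 0;0 -0.063 0 0.031 0 0 0;0 -0.064 0 0.032 0 0 0;0 -0.064 0 0.032 0 0 0"}}

```text
time: 5.2
tcp_pos: [0.4984, -0.0341, 0.1442]
tool_rot: [0.0, 0.973, 0.233, -0.0]
ft_force: [0.2, 0.9, 0.2]
opening: 0.0002
gripper_force: 0.2
```

Run:
```python
from plan import *
p,r=rep()
im,d,P=cloud("side"); cv2.imwrite("pics/s3.png",cv2.resize(im[120:290,190:340],(600,680))[:600])
```

```text
t 5.2 u,v,h mm [58.6  0.9 76.7] tip z 0.1272 F [0.22 0.92 0.19] Fu -0.6 op 0.0001592011515544976 rot err [0.   0.   0.39]
```

View pics/s3.png

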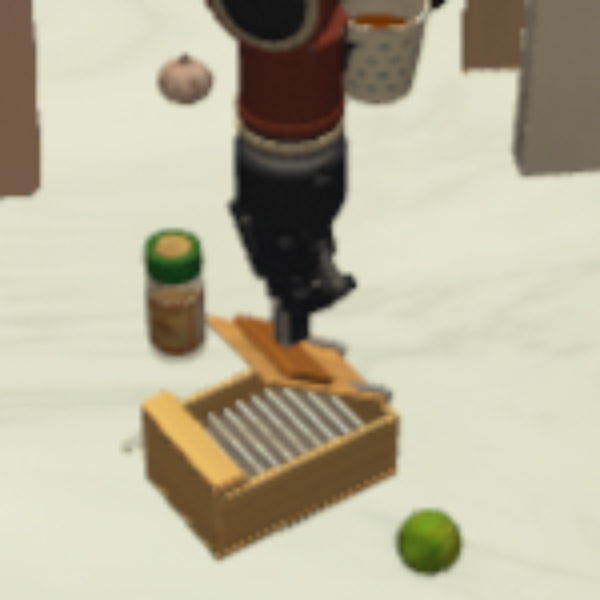

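Call:
{"api": "apply_moves", "payload": {"moves": "0 0.014 0 0.009 0 0 0;0 0.029 0 0.016 0 0 0;0 0.036 0 0.022 0 0 0;0 0.036 0 0.030 0 0 0;0 0.032 0 0.035 0 0 0;0 0.027 0 0.041 0 0 0;0 0.023 0 0.049 0 0 0;0 0.022 0 0.052 0 0 0"}}

```text
time: 6.25
tcp_pos: [0.5169, -0.0246, 0.0919]
tool_rot: [-0.0, 0.973, 0.232, -0.001]
ft_force: [0.1, 1.2, 1.2]
opening: -0.0002
gripper_force: 0.9
```

Run:
```python
from plan import *
p,r=rep()
im,d,P=cloud("side"); cv2.imwrite("pics/s4.png",cv2.resize(im[120:290,190:340],(600,680))[:600])
```

```text
t 6.25 u,v,h mm [37.9  1.1 24.4] tip z 0.0749 F [0.15 1.25 1.16] Fu -0.69 op -0.00018761726200896346 rot err [-0.04  0.08  0.33]
```

View pics/s4.png

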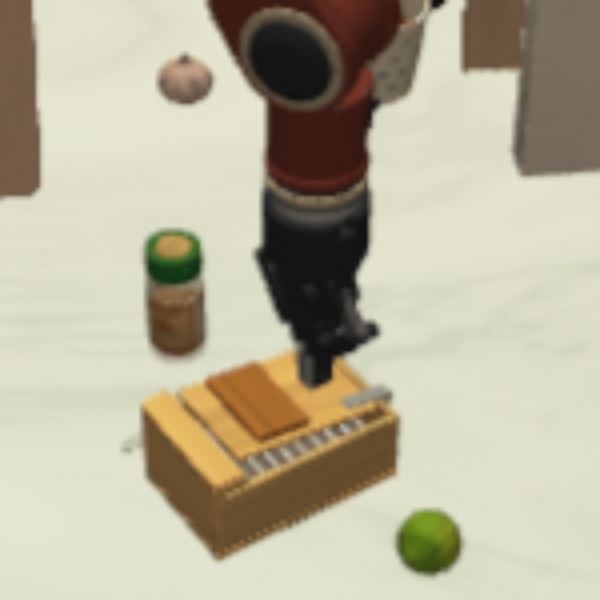

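Call:
{"api": "apply_moves", "payload": {"moves": "0 0 0 0.002 0 0 0;0 0 0 0.004 0 0 0;0 0 0 0.005 0 0 0;0 0 0 0.006 0 0 0;0 0 0 0.006 0 0 0"}}

```text
time: 6.92
tcp_pos: [0.5183, -0.0239, 0.0869]
tool_rot: [-0.0, 0.973, 0.233, 0.001]
ft_force: [-1.8, 1.7, 6.5]
opening: 0.0
gripper_force: 2.7
```

Run:
```python
from plan import *
p,r=rep()
im,d,P=cloud("top")
b=P[183:258,262:322].reshape(-1,3)-H; u=-b@bx;v=b@by
for lo in range(50,160,4):
    m=(u*1e3>=lo)&(u*1e3<lo+4)&(abs(v)<.035); print(lo,m.sum(),np.round(np.nanmedian(b[m,2])*1e3+67.5,1) if m.any() else "")
```

```text
t 6.925 u,v,h mm [36.4  1.1 19.4] tip z 0.0699 F [-1.85  1.66  6.5 ] Fu 0.91 op 4.629090367348554e-05 rot err [-0.01 -0.06  0.39]
50 54 430.5
54 67 431.6
58 67 430.0
62 81 427.5
66 70 433.7
70 110 322.8
74 82 402.2
78 84 400.6
82 73 394.6
86 77 383.8
90 50 82.3
94 50 80.8
98 32 78.3
102 29 76.9
106 30 77.7
110 29 72.4
114 27 69.5
118 28 69.0
122 21 69.7
126 47 66.9
130 9 70.4
134 26 78.2
138 22 78.0
142 29 79.0
146 29 77.9
150 29 77.5
154 35 76.9
158 42 7.3
```

Call:
{"api": "apply_moves", "payload": {"moves": "0 -0.004 0 -0.0005 0 0 0;0 -0.008 0 -0.0005 0 0 0;0 -0.012 0 -0.0005 0 0 0;0 -0.016 0 -0.0005 0 0 0;0 -0.020 0 -0.0005 0 0 0;0 -0.022 0 -0.0005 0 0 0;0 -0.022 0 -0.0005 0 0 0"}}

```text
time: 7.85
tcp_pos: [0.4982, -0.0347, 0.0869]
tool_rot: [0.0, 0.973, 0.232, -0.0]
ft_force: [0.7, -0.3, 3.3]
opening: -0.0002
gripper_force: 1.5
```

```bash
cat > look.py <<'E'
from plan import *
p,r=rep()
im,d,P=cloud("top"); cv2.imwrite("pics/t_last.png",im)
b=P[183:258,262:322].reshape(-1,3)-H; u=-b@bx*1e3;v=b@by*1e3;z=b[:,2]*1e3+67.5
# lip & bar extents in u, per v strip
for s in(-30,-20,20,30):
    m=abs(v-s)<6
    bar=m&(z>74)&(z<81)&(u<131)&(u>55); lip=m&(z>74)&(z<83)&(u>131)
    print(s,"bar",np.round([u[bar].min(),u[bar].max()],1) if bar.any() else None,"lip",np.round([u[lip].min(),u[lip].max()],1))
al=(z>55)&(z<83)&(abs(u-76)<100); 
al=(z>74)&(z<83)&(u>131)&(u<170);q=np.c_[u[al],v[al]].astype(np.float32);print(cv2.minAreaRect(q))
E
python3 look.py
```

```text
t 7.85 u,v,h mm [59.1  0.5 19.4] tip z 0.0699 F [ 0.71 -0.33  3.26] Fu -0.49 op -0.00023976022678718457 rot err [0.04 0.01 0.35]
-30 bar [ 77.7 126.4] lip [135.4 156.7]
-20 bar [ 83.4 125.4] lip [136.6 157.9]
20 bar [ 82.3 125.3] lip [135.4 157.9]
30 bar [ 82.4 125.4] lip [135.5 157.8]
((145.73936462402344, 1.3321456909179688), (103.06330871582031, 25.772891998291016), 89.01136779785156)
```

Call:
{"api": "apply_moves", "payload": {"moves": "0 0 0 -0.0003 0 0 0;0 -0.004 0 -0.0003 0 0 0;0 -0.008 0 -0.0003 0 0 0;0 -0.010 0 -0.0003 0 0 0;0 -0.0115 0 -0.0003 0 0 0;0 -0.0115 0 -0.0003 0 0 0"}}

```text
time: 8.65
tcp_pos: [0.4875, -0.0393, 0.087]
tool_rot: [-0.0, 0.973, 0.232, -0.0]
ft_force: [-0.0, 0.3, 1.3]
opening: 0.0
gripper_force: 1.0
```

```bash
python3 look.py
```

```text
t 8.65 u,v,h mm [70.7  1.1 19.5] tip z 0.07 F [-0.03  0.32  1.34] Fu -0.12 op 1.5054169158739542e-05 rot err [-0.03  0.04  0.37]
-30 bar [ 89.7 125. ] lip [135.  158.1]
-20 bar [ 93.9 129.2] lip [135.2 158. ]
20 bar [ 91.  125.3] lip [132.2 157.9]
30 bar [ 93.8 125.3] lip [135.4 156.4]
((145.10324096679688, 1.5400581359863281), (25.783205032348633, 102.73389434814453), 0.16491974890232086)
```

Call:
{"api": "apply_moves", "payload": {"moves": "0 -0.001 0 0 0 0 0;0 -0.002 0 0 0 0 0;0 -0.002 0 0 0 0 0"}}

```text
time: 9.07
tcp_pos: [0.4875, -0.0395, 0.0873]
tool_rot: [0.0, 0.973, 0.233, 0.001]
ft_force: [3.6, 2.4, 0.0]
opening: 0.0001
gripper_force: 2.3
```

```bash
python3 look.py
```

```text
t 9.075 u,v,h mm [70.9  0.9 19.8] tip z 0.0703 F [3.55 2.45 0.03] Fu -4.27 op 8.985642974022365e-05 rot err [ 0.03 -0.13  0.43]
-30 bar [ 91.  126.5] lip [135.3 157.8]
-20 bar [ 95.4 126.5] lip [136.5 157.9]
20 bar [ 91.1 126.5] lip [135.2 158. ]
30 bar [ 94.  125.4] lip [135.4 158. ]
((146.538330078125, 1.4106369018554688), (102.82296752929688, 22.852489471435547), 89.86822509765625)
```

Call:
{"api": "apply_moves", "payload": {"moves": "0 0.002 0 -0.0015 0 0 0;0 0.005 0 -0.006 0 0 0;0 0.005 0 -0.03 0 0 0;0 0.005 0 -0.08 0 0 0;0 0.005 0 -0.13 0 0 0;0 0.005 0 -0.16 0 0 0;0 0.005 0 -0.16 0 0 0"}}

```text
time: 10.0
tcp_pos: [0.4907, -0.0391, 0.249]
tool_rot: [0.001, 0.973, 0.232, 0.001]
ft_force: [-0.7, 0.4, -1.0]
opening: -0.0002
gripper_force: 0.0
```

```bash
python3 look.py
python3 - <<'E'
from h import *
im,d,P=cloud("side"); cv2.imwrite("pics/s5.png",cv2.resize(im[140:290,190:340],(600,600)))
E
```

```text
t 10.0 u,v,h mm [ 67.8  -0.2 181.5] tip z 0.232 F [-0.71  0.36 -0.97] Fu 0.47 op -0.0001856828268411101 rot err [ 0.11 -0.13  0.31]
-30 bar [ 80.3 129.3] lip [132.4 158. ]
-20 bar [ 82.2 125.5] lip [135.3 158.1]
20 bar [104.1 126.5] lip [132.2 158. ]
30 bar [112.7 131. ] lip [132.2 157.9]
((144.75888061523438, 1.3867607116699219), (26.872203826904297, 102.83995819091797), 0.3269099295139313)
```

View pics/s5.png

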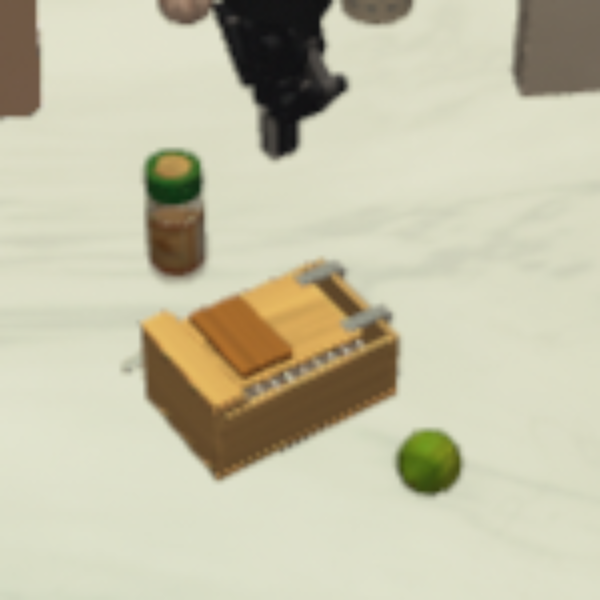

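The side view shows the flap flat and tucked under the lip, with its bar at about (240,335) close to the lip. The box and the other things in view stand where they were, and the gripper is clear.

```bash
python3 -c "
from bench import robot
print(robot.finish_job())"
```

```text
the job is handed in; nothing more can be done
None
```

The tea box is closed and handed in at about 10 s of the 38 s limit: the flap lies flat, slid about 18 mm (its stop) under the lip, and stayed tucked after the gripper let go, with the box not measurably moved; most of that slide came from fingertip friction on the flap's face, and the final push on the bar (about 4 N) only confirmed the stop.

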